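# Load a circuit module into a sprung test jig

### The arm

A 6-joint arm with a two-finger parallel gripper is mounted at the origin on the work surface. World frame = base frame: x ahead of the robot, y to its left, z up, the work surface at z = 0. Lengths are in mm, angles in rad, forces in N, time in s.
With the tool pointing down it reaches from about 300 to 775 mm from the base axis. Payload 14.6 kg.
Tool frame: the origin (TCP) lies on the centre line of the jaws, within the pads' length; the fingertips stand ahead of it and the grasp point (between the pads) is the TCP (manip.tip_reach is the z of the fingertips in the tool frame, in mm); z points along the fingers, y is the direction in which the jaws open and shut (so a half turn about z gives the same grasp; the last joint's range is limited). The gripper opens to 94 mm and grips with 3 to 60 N. Pads are 16 mm wide; open, the fingers measure 119 mm over their backs; the gripper's body (75 mm by 177 mm) begins 78 mm behind the grasp point.
Start: joints at [1.13, 0.3, 1.521, -0, 1.321, -0.067], TCP at [200.832, 512.011, 224.446] pointing down, gripper open.
Joint ranges: [-3.03, 3.03], [-0.79, 2.21], [0.23, 2.52], [-1.04, 4.18], [0, 3.07], [-2.55, 2.55]. Speed limits (rad/s): [2.22, 2.22, 2.57, 3.14, 3.14, 3.14].

### API

Orientations are given as [roll, pitch, yaw] about the fixed x, y, z axes, in that order (R = Rz(yaw) Ry(pitch) Rx(roll)).
In Python, from cell import manip, camera, search_frame, masks_of, tip_of gives the robot as it stands.
- The arm moves only by the tool send_rows, never from a script. Its argument "plan" is a list of rows, each an object with "travel": the shift along the tool's x, y, z in mm, a list of three; "delta_rot": the turn, a rotation vector about the tool's x, y, z in degrees, a list of three; "fingers": the gripper's target within -1 to 1 (shut at 1, half-way at 0, fully open at -1). In form: [{"travel": [dx, dy, dz], "delta_rot": [wx, wy, wz], "fingers": fingers}, ...]. A call has 1 to 20 rows; each row shifts and turns the commanded pose from where the row before left it, along the tool's axes as they then stand; what a row does not reach is not made up. A row lasts 1/8 s, in which the tool goes at most 62.5 mm and 10.7 degrees, less where a joint would pass 70% of its speed; a pose out of reach is approached as far as the arm can. A call is refused whole if a number of a shift passes 62.5 or a number of a turn 10.7, either way. A call with a gripper value outside its range is refused whole. The fingers move at their own pace and stop on an object; "grip_force" is the grip in N (left out, the last holds). Time passes only in rows, so rows that do not move let the fingers close. It gives the time, the measured TCP pose, the force and the opening at its end, in the units of the state.
- manip.read_state(): the state, without advancing time (a new reading comes with each control period).
- camera(name): name is "scene" or "top" or "wrist"; returns a dict with "color" (384x512x3 uint8, red, green, blue), "z_map" (384x512 float32, mm along the optical axis (not along the pixel's ray), 0 where there is no reading), "fov_y" (degrees; the focal length in pixels is half the picture's height over the tangent of half this angle, whatever the lens; pixels are square), "cx", "cy" (the principal point, pixels), "world_from_camera" (4x4, takes a point from camera to world coordinates); the wrist camera has in their place "tool_from_camera" (4x4, takes a point from camera to tool coordinates, whose origin is the TCP and whose axes are the flange's). Camera axes: x right, y up, looking along -z (the intrinsics and any distortion apply to the point x, -y, -z); pixel columns grow to the right and rows downward; lengths in mm; the calibration is good to about 2 mm. A picture is of the moment at which its call begins: read the wrist's pose just before it.
- manip.sign_off(): hands the job in, once; it reports no verdict.
Trained networks look in the newest picture that a camera, given by its name, has taken for a name from the list of things; names that differ only in an ending like _2 or _b are one class to them, and where a whole thing is asked for, a point or a joint stands for the part that bears it (a point fixed in the world has none). Each returns a list of dicts, best first, with "confidence" (0 to 1); they miss things now and then, are a little off and sometimes report something else, mostly with a low value. They report only what shows in the picture. A call takes as long as a camera call.
- search_frame(name, camera): "at" ([x, y, z] in mm, in the coordinates of the camera as it stood for that picture, good to about 4 mm: the middle of the surface that is visible of it).
- masks_of(name, camera): "region" (384x512 bool, what is visible of it).
- tip_of(name, camera): "at" ([x, y, z] in mm, in the coordinates of the camera as it stood for that picture, good to about 4 mm: a listed point, or the origin of a listed thing).
The state is a dict: "clock": time; "joints": joint angles; "qd": joint speeds; "effort": joint torques, N m; "eef_pos": TCP position; "eef_rot": TCP orientation; "wrist_force": force on the tool from outside, world axes, zero at the start; "moment": the same for the moment, N m; "finger_gap": finger opening in mm.
Only numpy, scipy, OpenCV 4.12 (cv2) and the standard library are available. Lean on these libraries where they do the work, as an engineer would, in place of code of your own. Each camera call takes 0.05 s, during which the arm holds its last target. There are 200 camera calls.

### The job

Take the green plug-in circuit module from its sloping black stand and load it into the blue-based test jig: lean it so that its lower edge goes into the slot under the orange keepers, push the sprung brass rail down with it, swing it upright under the keepers and let the rail lift it up behind their lips. Leave it standing upright, held by the jig and let go, without disturbing the jar, the heatsink or the screwdriver.

Things in the scene. Friction and masses are not known exactly. Their poses are not given: they have to be found in the camera images.
- module_mid (a point): Centre of the circuit module: green slab 8 thick x 130 wide x 100 mm high, 0.15 to 0.25 kg, white grip patch mid-width at the top of both faces, brass lower edge. x through the thickness, y along the width, z from lower to top edge. It starts on the stand leaning 26 degrees from upright, top towards the stand's -x. Either face may look forward in the jig.
- module_foot (a point): Middle of the module's lower edge, 50 mm below module_mid along its z; same axes.
- module_top (a point): Middle of the module's top edge, 50 mm above module_mid along its z; same axes.
- stand: Fixed sloping stand, grey base 95 x 145 x 12 mm, origin under it, z up, y along the module's width. Module's lower edge on a ledge 22 mm above the origin; its lower face on a black backrest (-x side) covering its lowest 50 mm; a 6 mm lip in front, 3 mm off it. Draw the module out upwards along its slope; the upper 50 mm of both faces are free.
- jig: Fixed test jig, blue base plate 105 x 180 x 12 mm. Origin under the middle of the slot, z up, y along the slot, +x to the back. The module is loaded from the -x side, leaning with its top towards -x; because of the keepers' noses it enters the slot only when leaning by more than about 20 degrees; 25 to 30 is comfortable.
- jig_slot (a point): Middle of the slot at the top of the brass rail, 40 mm above the jig's origin, same axes. Seen from it, in mm: vertical back wall at x = 5, top z = 28 (can be felt for with the module's lower edge); sloping front wall, inner face from x = -13 at its top (z = 8) to x = -7 at z = -9; end walls at y = -75 and 75. The rail is sprung and gives way downwards.
- jig_pocket (a point): Mid-way between the keepers at their pocket roof height, 138 mm above the jig's origin, same axes. Orange keepers at |y| = 53 to 82 mm cover only the module's top corners. Each has a solid nose, x = -36 to -6 mm, underside 5 mm below this point, and behind it a pocket, x = -6 to 5 mm, roof at z = 0, closed at the back by a post. Home: module_top here.
- seat (a joint): How far the brass rail is pushed down, m: 0 = up, at most 0.015. Spring: 4 N to start, 0.4 N more per mm. About 0.002 when the module is home; at least 0.008 is needed for the upright module to pass under the keepers' noses.
- jar: Bystander: amber glass jar, 56 mm across, 70 mm high, origin under its centre.
- heatsink: Bystander: finned aluminium heatsink 60 x 60 x 34 mm, origin under its centre.
- driver: Bystander: screwdriver, about 170 mm long, lying along its x; origin under its middle.

How it is judged (in metres and radians):
On the way, in this order (a step that is already met when the one before it is completed fails the run):
1. the module is lifted out of the stand (distance between module_foot and stand above 0.09 m), for 0.1 s.
2. the module's lower edge is in the slot while it leans, on the brass rail (z of module_foot in the frame of jig below 0.047 m and x of module_foot in the frame of jig between -0.02 and 0.006 m and angle between module_mid's own z axis and vertical above 0.2 rad), for 0.05 s.
At the end, for the whole second after the job is handed in: Module upright in the jig (0.1 rad; square within 0.12 rad), lower edge in the slot within 10 mm of its middle, top edge up in the keeper pockets (134.5 to 140.5 mm above the jig's origin, -6 to 5 mm in its x), at rest, not touched by the gripper (angle between module_mid's own z axis and vertical below 0.1 rad and angle between the x axis of module_mid and the x axis of jig, either way round below 0.12 rad and z of module_top in the frame of jig between 0.1345 and 0.1405 m and x of module_top in the frame of jig between -0.006 and 0.005 m and x of module_foot in the frame of jig between -0.009 and 0.005 m and y of module_foot in the frame of jig between -0.01 and 0.01 m and linear speed of module below 0.01 m/s and contact force between the fingers and module below 0.1 N).
It fails at once if the jar, the heatsink or the screwdriver is moved by more than 30 mm, or the jar tipped (distance of any of jar, heatsink, driver from where it was at the start of the episode above 0.03 m or angle between jar's own z axis and vertical above 0.5 rad).
It also fails if it takes over 54 s, if anything falls off the work surface, if the arm or the gripper's body presses on something with over 40 N, if the wrist force passes 120 N, or if a joint passes its speed limit or range.

## Working session

There is one attempt and no reset: what is moved stays moved. The work goes in short steps, Python scripts to look and compute and a tool call to move; the robot and the scene stay as the last step left them, time stands still between calls to the robot, and variables do not carry over. Pictures are saved under pics/ and viewed, about 8 in all and at most 12, crops included, and the job is handed in when it is done.

Besides the shell and the picture viewer there is one more tool, called after "Request:" by a JSON object that holds its "api" and its "payload". send_rows: Moves the arm, as the interface text tells. Its arguments: {"type":"object","properties":{"plan":{"type":"array"},"grip_force":{"type":"number"}},"required":["plan"]}

```bash
ls; mkdir -p pics
cat > h.py <<'E'
import numpy as np, cv2
from cell import manip, camera, search_frame, masks_of, tip_of
from scipy.spatial.transform import Rotation as R
def tool():
    s=manip.read_state(); T=np.eye(4); T[:3,:3]=R.from_euler('xyz',s['eef_rot']).as_matrix(); T[:3,3]=s['eef_pos']; return T
def shot(n):
    T=tool(); c=camera(n)
    c['W']=T@np.array(c['tool_from_camera']) if n=='wrist' else np.array(c['world_from_camera'])
    return c
def cloud(c):
    z=c['z_map']; h,w=z.shape; f=h/2/np.tan(np.radians(c['fov_y'])/2)
    v,u=np.mgrid[:h,:w]; P=np.stack([(u-c['cx'])*z/f,-(v-c['cy'])*z/f,-z],-1)
    return P@c['W'][:3,:3].T+c['W'][:3,3]
def w(c,p): return c['W'][:3,:3]@np.array(p)+c['W'][:3,3]
def save(c,name): cv2.imwrite('pics/'+name,c['color'][:,:,::-1])
E
python3 - <<'E'
from h import *
print({k:np.round(v,3) for k,v in manip.read_state().items()}, manip.tip_reach)
ims=[]
for n in ('scene','top'):
    c=shot(n); ims.append(c['color']); print(n,[k for k in c],c['fov_y'],np.round(c['W'],3).tolist())
    for k in c:
        if 'dist' in k: print(k,c[k])
    np.savez(f'{n}.npz',P=cloud(c),color=c['color'])
    for name in ('module_mid','module_foot','module_top','stand','jig','jig_slot','jig_pocket','jar','heatsink','driver'):
        print(name,[(np.round(w(c,d['at'])),round(d['confidence'],2)) for d in tip_of(name,n)[:2]])
cv2.imwrite('pics/a.png',cv2.resize(np.vstack(ims),None,fx=.78,fy=.78)[:,:,::-1])
E
```

```text
pics
{'clock': np.float64(0.0), 'joints': array([ 1.13 ,  0.3  ,  1.522, -0.   ,  1.321, -0.067]), 'qd': array([-0.001, -0.   , -0.001, -0.001, -0.002,  0.001]), 'effort': array([ 4.0000e-03, -5.3185e+01, -3.5272e+01,  7.1000e-02,  2.5000e-02,
       -0.0000e+00]), 'eef_pos': array([200.728, 511.796, 223.879]), 'eef_rot': array([-3.14 , -0.   ,  2.768]), 'wrist_force': array([ 0.515,  0.427, -0.716]), 'moment': array([-0.017,  0.04 ,  0.007]), 'finger_gap': np.float64(94.172)} 19.0
scene ['color', 'z_map', 'fov_y', 'cx', 'cy', 'world_from_camera', 'W'] 43.855299892013065 [[0.363, -0.506, 0.782, 1406.706], [0.932, 0.21, -0.296, -301.43], [-0.014, 0.836, 0.548, 648.186], [0.0, 0.0, 0.0, 1.0]]
module_mid [(array([585., 204.,  66.]), 0.66), (array([602., 199.,  23.]), 0.48)]
module_foot [(array([ 623., -212.,   40.]), 0.71), (array([600., 197.,  25.]), 0.57)]
module_top [(array([562., 204., 111.]), 0.94), (array([770., -54.,  -2.]), 0.19)]
stand [(array([605., 198.,  -0.]), 0.67), (array([767., -59.,  -1.]), 0.38)]
jig [(array([ 616., -211.,    4.]), 0.78)]
jig_slot [(array([ 625., -214.,   40.]), 0.89)]
jig_pocket []
jar [(array([644.,   8.,  -0.]), 0.72)]
heatsink [(array([768., -58.,   3.]), 0.9)]
driver [(array([448.,  39.,   3.]), 0.7)]
top ['color', 'z_map', 'fov_y', 'cx', 'cy', 'world_from_camera', 'W'] 42.65348549468516 [[0.016, 0.994, -0.106, 486.939], [-1.0, 0.016, -0.001, -2.405], [0.001, 0.106, 0.994, 1058.783], [0.0, 0.0, 0.0, 1.0]]
module_mid [(array([585., 205.,  70.]), 0.88)]
module_foot [(array([647.,   3.,   1.]), 0.73)]
module_top [(array([563., 203., 110.]), 0.73)]
stand [(array([606., 201.,   0.]), 0.61)]
jig [(array([ 620., -212.,    4.]), 0.88)]
jig_slot [(array([ 621., -209.,   37.]), 0.71)]
jig_pocket []
jar [(array([649.,   3.,   2.]), 0.83)]
heatsink [(array([765., -57.,   4.]), 0.82)]
driver [(array([449.,  35.,   2.]), 0.92), (array([ 620., -208.,  138.]), 0.39)]
```

View pics/a.png

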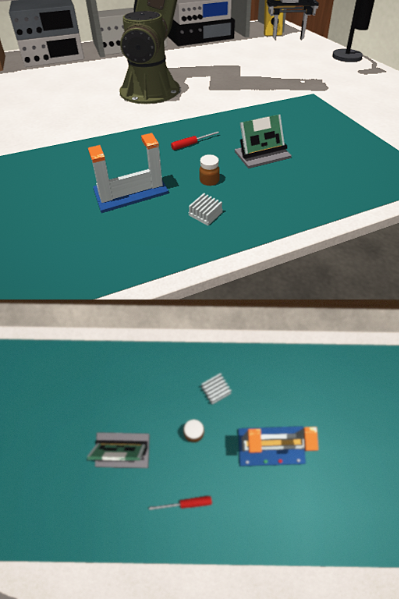

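The scene view shows the jig at left with its back wall facing the camera, and the stand at right. The top view has the stand at about (120,450) and the jig at about (275,445), with the jig's front towards the robot. Next I fit the yaws from the point clouds.

Run:
```python
from h import *
for n in ('scene','top'):
    c=shot(n); P=cloud(c)
    for name in ('module_mid','jig','stand','jar'):
        ms=masks_of(name,n)
        if not ms: print(n,name,'none'); continue
        m=cv2.erode(ms[0]['region'].astype(np.uint8),np.ones((3,3)))>0
        p=P[m&(c['z_map']>0)]; col=c['color'][m&(c['z_map']>0)].astype(int)
        print(n,name,ms[0]['confidence'],len(p),np.round(p.min(0)),np.round(p.max(0)))
        if name=='module_mid':
            ce=np.median(p,0); q=p
            for _ in range(4):
                ce=q.mean(0); u,s,vt=np.linalg.svd(q-ce,full_matrices=False); nn=vt[2]*np.sign(vt[2][0]); d=(p-ce)@nn; q=p[abs(d)<3]
            print(' plane n',nn,'yaw',np.degrees(np.arctan2(nn[1],nn[0])),'lean',np.degrees(np.arcsin(nn[2])),'c',ce,len(q))
            wh=(col.min(1)>150); 
            if wh.sum()>10: print(' white mean',p[wh].mean(0),wh.sum())
            y=np.array([-nn[1],nn[0],0]);y/=np.linalg.norm(y); zz=np.cross(nn,y)
            print(' ext y',np.percentile((q-ce)@y,[1,99]),'z',np.percentile((q-ce)@zz,[1,99]),zz)
        if name in('jig','stand'):
            for lo,hi in ((5,18),(18,60),(60,75),(137,175)):
                s=p[(p[:,2]>lo)&(p[:,2]<hi)]
                if len(s)>30: 
                    r=cv2.minAreaRect(s[:,:2].astype(np.float32)); print('  z',lo,hi,len(s),np.round(np.median(s[:,2]),1),np.round(r[0],1),np.round(r[1],1),round(r[2],1))
```

```text
scene module_mid 0.95 1865 [565. 134.  30.] [609. 262. 114.]
 plane n [ 0.89827289 -0.00279218  0.4394292 ] yaw -0.1780968531117435 lean 26.067467770349406 c [586.15508534 197.37240823  72.2451608 ] 1672
 white mean [576.60996495 187.97248252  91.74605652] 385
 ext y [-61.51398086  62.11331903] z [-43.73876057  43.55387411] [-0.43942708  0.00136591  0.89827723]
scene jig 0.61 4215 [ 569. -302.    5.] [ 670. -125.  151.]
  z 5 18 1179 12.5 [ 616.9 -213.3] [101.9 174.2] 2.2
  z 18 60 1345 39.5 [ 638.1 -215.7] [168.2  42.2] 79.8
  z 60 75 472 66.9 [ 634.7 -212.5] [ 16.6 161.2] 3.4
  z 137 175 519 148.3 [ 615.1 -213.3] [ 54.1 160.2] 2.7
scene stand 0.58 1019 [551. 125.   5.] [645. 269.  62.]
  z 5 18 729 12.4 [598.6 196.7] [144.2  93.3] 89.2
  z 18 60 285 27.7 [615.4 192.2] [137.2  36.1] 75.7
scene jar 0.6 809 [626. -26.   5.] [676.  25.  73.]
top module_mid 0.97 1179 [562. 136.  29.] [609. 263. 118.]
 plane n [ 0.8927862  -0.00596868  0.45044108] yaw -0.383042660204397 lean 26.77198694764356 c [584.75433132 198.29019252  79.43258341] 1103
 white mean [565.70350058 202.54482514 113.05051566] 102
 ext y [-61.39290265  63.2443146 ] z [-53.64448868  40.9530061 ] [-0.45043102  0.00301134  0.89280615]
top jig 0.66 4248 [ 559. -300.    7.] [ 668. -123.  154.]
  z 5 18 1988 13.1 [ 613.5 -210.4] [101.  177.6] 3.0
  z 18 60 852 43.2 [ 613.5 -210.3] [167.  96.] 89.9
  z 60 75 316 68.6 [ 632.6 -205.9] [ 14.4 157. ] 3.2
  z 137 175 953 148.8 [ 613.3 -209.5] [ 55.4 162.8] 3.2
top stand 0.7 1396 [549. 127.   5.] [643. 270.  67.]
  z 5 18 1106 12.7 [596.4 199.1] [ 93.5 143.7] 0.8
  z 18 60 280 30.6 [615.1 193.2] [139.1  51.8] 70.3
top jar 0.73 500 [620. -19.  21.] [670.  28.  76.]
```

```bash
cat >> h.py <<'E'
import json
def Rm(yaw,lean): # tool frame holding a module leaning by lean (deg) about jig/stand yaw (deg)
    return (R.from_euler('z',yaw,degrees=True)*R.from_matrix(np.array([[0,1,0],[1,0,0],[0,0,-1]]).T)*R.from_rotvec([-lean,0,0],degrees=True))
def rows(stages,start=None,f=-1,dec=1):
    """stages: list of (pos, Rotation, n rows); prints rounded rows"""
    T=tool() if start is None else start
    p=T[:3,3].copy(); r=R.from_matrix(T[:3,:3]); out=[]
    for pt,rt,n in stages:
        pt=np.array(pt,float)
        for i in range(n,0,-1):
            d=np.round(r.inv().apply((pt-p)/i),dec)+0.; v=np.round((r.inv()*rt).as_rotvec(degrees=True)/i,dec)+0.
            p=p+r.apply(d); r=r*R.from_rotvec(v,degrees=True)
            out.append({"travel":d.tolist(),"delta_rot":v.tolist(),"fingers":f})
    print(json.dumps(out)); print('end',np.round(p,1),np.round(r.as_euler('xyz'),3))
E
python3 - <<'E'
from h import *
rows([([516,198.5,206],Rm(0,26),14)])
print(Rm(0,26).as_matrix())
E
```

```text
[{"travel": [-29.1, -12.6, 1.3], "delta_rot": [-1.6, -1.1, 4.8], "fingers": -1}, {"travel": [-30.1, -10.2, 1.6], "delta_rot": [-1.6, -1.1, 4.8], "fingers": -1}, {"travel": [-30.8, -7.7, 1.9], "delta_rot": [-1.6, -1.1, 4.8], "fingers": -1}, {"travel": [-31.3, -5.1, 2.3], "delta_rot": [-1.6, -1.1, 4.8], "fingers": -1}, {"travel": [-31.5, -2.6, 2.8], "delta_rot": [-1.6, -1.1, 4.8], "fingers": -1}, {"travel": [-31.6, 0.0, 3.4], "delta_rot": [-1.6, -1.1, 4.8], "fingers": -1}, {"travel": [-31.4, 2.5, 4.0], "delta_rot": [-1.7, -1.1, 4.8], "fingers": -1}, {"travel": [-31.0, 5.0, 4.7], "delta_rot": [-1.6, -1.1, 4.8], "fingers": -1}, {"travel": [-30.4, 7.4, 5.5], "delta_rot": [-1.7, -1.1, 4.8], "fingers": -1}, {"travel": [-29.6, 9.8, 6.3], "delta_rot": [-1.6, -1.1, 4.8], "fingers": -1}, {"travel": [-28.5, 12.0, 7.2], "delta_rot": [-1.7, -1.1, 4.8], "fingers": -1}, {"travel": [-27.3, 14.1, 8.2], "delta_rot": [-1.6, -1.1, 4.9], "fingers": -1}, {"travel": [-25.8, 16.2, 9.1], "delta_rot": [-1.7, -1.1, 4.8], "fingers": -1}, {"travel": [-24.2, 18.0, 10.0], "delta_rot": [-1.6, -1.2, 4.9], "fingers": -1}]
end [516.  198.5 206. ] [2.688 0.    1.57 ]
[[ 0.          0.89879405  0.43837115]
 [ 1.          0.          0.        ]
 [ 0.          0.43837115 -0.89879405]]
```

Request:
{"api": "send_rows", "payload": {"plan": [{"travel": [-29, -13, 1], "delta_rot": [-1.6, -1.1, 4.8], "fingers": -1}, {"travel": [-30, -10, 2], "delta_rot": [-1.6, -1.1, 4.8], "fingers": -1}, {"travel": [-31, -8, 2], "delta_rot": [-1.6, -1.1, 4.8], "fingers": -1}, {"travel": [-31, -5, 2], "delta_rot": [-1.6, -1.1, 4.8], "fingers": -1}, {"travel": [-31.5, -3, 3], "delta_rot": [-1.6, -1.1, 4.8], "fingers": -1}, {"travel": [-31.5, 0, 3], "delta_rot": [-1.6, -1.1, 4.8], "fingers": -1}, {"travel": [-31.5, 2.5, 4], "delta_rot": [-1.7, -1.1, 4.8], "fingers": -1}, {"travel": [-31, 5, 5], "delta_rot": [-1.6, -1.1, 4.8], "fingers": -1}, {"travel": [-30.5, 7.5, 5.5], "delta_rot": [-1.7, -1.1, 4.8], "fingers": -1}, {"travel": [-29.5, 10, 6], "delta_rot": [-1.6, -1.1, 4.8], "fingers": -1}, {"travel": [-28.5, 12, 7], "delta_rot": [-1.7, -1.1, 4.8], "fingers": -1}, {"travel": [-27, 14, 8], "delta_rot": [-1.6, -1.1, 4.9], "fingers": -1}, {"travel": [-26, 16, 9], "delta_rot": [-1.7, -1.1, 4.8], "fingers": -1}, {"travel": [-24, 18, 10], "delta_rot": [-1.6, -1.2, 4.9], "fingers": -1}, {"travel": [0, 0, 0], "delta_rot": [0, 0, 0], "fingers": -0.2}, {"travel": [0, 0, 0], "delta_rot": [0, 0, 0], "fingers": -0.2}], "grip_force": 35}}

```text
clock: 3.6
eef_pos: [514.6, 198.8, 206.7]
eef_rot: [2.689, 0.0, 1.571]
wrist_force: [0.5, -0.6, 0.0]
finger_gap: 77.4
```

Run:
```python
from h import *
c=shot('wrist'); P=cloud(c); save(c,'w1.png'); T=tool(); print(np.round(T,3).tolist())
print(np.round(c['tool_from_camera'],2).tolist())
ms=masks_of('module_mid','wrist'); m=cv2.erode(ms[0]['region'].astype(np.uint8),np.ones((3,3)))>0
ok=m&(c['z_map']>0); p=P[ok]; col=c['color'][ok].astype(int)
q=p
for _ in range(5):
    ce=q.mean(0); u,s,vt=np.linalg.svd(q-ce,full_matrices=False); nn=vt[2]*np.sign(vt[2][0]); d=(p-ce)@nn; q=p[abs(d)<3]
print(ms[0]['confidence'],len(p),len(q),'n',nn,'yaw',np.degrees(np.arctan2(nn[1],nn[0])),'lean',np.degrees(np.arcsin(nn[2])),ce)
Q=(p-T[:3,3])@T[:3,:3]; print('tool ext',np.percentile(Q,[1,5,50,95,99],axis=0))
for n in ('module_top','module_mid','module_foot','stand'): print(n,[(np.round(w(c,d['at']),1),round(d['confidence'],2)) for d in tip_of(n,'wrist')[:2]])
```

```text
[[-0.001, 0.899, 0.438, 514.534], [1.0, 0.001, 0.0, 198.997], [-0.0, 0.438, -0.899, 206.813], [0.0, 0.0, 0.0, 1.0]]
[[0.0, 0.97, 0.26, 75.47], [1.0, -0.0, 0.0, -0.49], [0.0, 0.26, -0.97, -160.81], [0.0, 0.0, 0.0, 1.0]]
0.89 981 977 n [ 4.35658693e-01 -8.49578754e-04 -9.00111538e-01] yaw -0.11173245493626914 lean -64.17273232440068 [562.1590725  207.36937406 112.06632558]
tool ext [[-58.57931236  -1.84062931 104.49153406]
 [-52.40523039  -1.8318543  104.87205314]
 [ 11.19973621   1.06442493 106.04654593]
 [ 62.90374377   4.37359178 107.15773478]
 [ 67.87158911   4.58908493 107.65976953]]
module_top [(array([561. , 203. , 112.3]), 0.58)]
module_mid [(array([581. , 196.8,  66.1]), 0.85)]
module_foot []
stand [(array([603.9, 201.4,   2.2]), 0.7)]
```

View pics/w1.png

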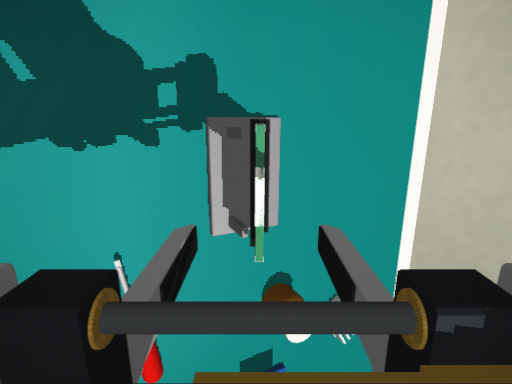

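The wrist view shows the module's top edge at about (260,122–262), with the white patch near (260,200). That puts the top edge 106 mm ahead of the TCP and centred 4.5 mm along tool x. Next I go down the slope and grasp.

Request:
{"api": "send_rows", "payload": {"plan": [{"travel": [1.5, 0.5, 30], "delta_rot": [0, 0, 0], "fingers": -0.2}, {"travel": [1.5, 0.5, 30], "delta_rot": [0, 0, 0], "fingers": -0.2}, {"travel": [1.5, 0.3, 30], "delta_rot": [0, 0, 0], "fingers": -0.2}, {"travel": [0, 0, 20], "delta_rot": [0, 0, 0], "fingers": -0.2}, {"travel": [0, 0, 10], "delta_rot": [0, 0, 0], "fingers": 0}, {"travel": [0, 0, 0], "delta_rot": [0, 0, 0], "fingers": 1}, {"travel": [0, 0, 0], "delta_rot": [0, 0, 0], "fingers": 1}, {"travel": [0, 0, 0], "delta_rot": [0, 0, 0], "fingers": 1}, {"travel": [0, 0, 0], "delta_rot": [0, 0, 0], "fingers": 1}, {"travel": [0, 0, 0], "delta_rot": [0, 0, 0], "fingers": 1}, {"travel": [0, 0, 0], "delta_rot": [0, 0, 0], "fingers": 1}, {"travel": [0, 0, 0], "delta_rot": [0, 0, 0], "fingers": 1}, {"travel": [0, 0, 0], "delta_rot": [0, 0, 0], "fingers": 1}], "grip_force": 35}}

```text
clock: 5.52
eef_pos: [568.8, 202.9, 99.8]
eef_rot: [2.688, -0.0, 1.57]
wrist_force: [-3.7, -0.1, 6.1]
finger_gap: 7.9
```

Request:
{"api": "send_rows", "payload": {"plan": [{"travel": [0, 0, -8], "delta_rot": [0, 0, 0], "fingers": 1}, {"travel": [0, 0, -12], "delta_rot": [0, 0, 0], "fingers": 1}, {"travel": [0, 0, -20], "delta_rot": [0, 0, 0], "fingers": 1}, {"travel": [0, 0, -30], "delta_rot": [0, 0, 0], "fingers": 1}, {"travel": [0, 0, -30], "delta_rot": [0, 0, 0], "fingers": 1}, {"travel": [0, 0, -30], "delta_rot": [0, 0, 0], "fingers": 1}, {"travel": [0, 0, 0], "delta_rot": [0, 0, 0], "fingers": 1}, {"travel": [0, 0, 0], "delta_rot": [0, 0, 0], "fingers": 1}]}}

```text
clock: 6.52
eef_pos: [511.5, 202.7, 215.0]
eef_rot: [2.69, 0.001, 1.57]
wrist_force: [0.6, -0.2, -2.0]
finger_gap: 7.8
```

Run:
```python
from h import *
for n in ('wrist','scene','top'):
    c=shot(n); P=cloud(c); T=tool()
    if n=='wrist': save(c,'w2.png')
    ms=masks_of('module_mid',n)
    if ms:
        m=cv2.erode(ms[0]['region'].astype(np.uint8),np.ones((3,3)))>0
        p=P[m&(c['z_map']>0)]
        Q=(p-T[:3,3])@T[:3,:3]; print(n,ms[0]['confidence'],len(p),'tool ext\n',np.round(np.percentile(Q,[1,5,50,95,99],axis=0),1))
    for k in ('module_top','module_mid','module_foot'): print(k,[(np.round(T[:3,:3].T@(w(c,d['at'])-T[:3,3]),1),round(d['confidence'],2)) for d in tip_of(k,n)[:1]])
print(np.round(T,3).tolist(), manip.read_state()['wrist_force'])
```

```text
wrist 0.8 2560 tool ext
 [[-62.8  -3.8 -15.5]
 [-56.6  -3.4 -15.1]
 [ 22.   -0.2 -14.2]
 [ 63.6   2.8 -12.8]
 [ 64.5   3.1  36.1]]
module_top []
module_mid []
module_foot []
scene 0.62 284 tool ext
 [[-249.9 -152.2  145.7]
 [-247.3 -149.   147. ]
 [-204.7 -128.7  153.9]
 [-114.2 -121.6  163.6]
 [ -96.5 -119.7  165.3]]
module_top [(array([  1.7,  -1.7, -12.3]), 0.55)]
module_mid [(array([-3.2, -2.1, 38.7]), 0.67)]
module_foot [(array([-6.9, -4. , 86.3]), 0.88)]
top 0.57 922 tool ext
 [[-66.6   0.3 -15.2]
 [-64.3   1.8 -13.9]
 [-34.4   5.2  24.6]
 [ 28.    6.7  75.6]
 [ 41.1   7.2  80.1]]
module_top [(array([  2.6,  -0.3, -10.7]), 0.72)]
module_mid [(array([-1. ,  0.2, 35. ]), 0.94)]
module_foot []
[[0.001, 0.899, 0.438, 511.8], [1.0, -0.001, -0.0, 202.83], [-0.0, 0.438, -0.899, 216.151], [0.0, 0.0, 0.0, 1.0]] [-0.21077683 -0.4221787  -1.86352609]
```

View pics/w2.png

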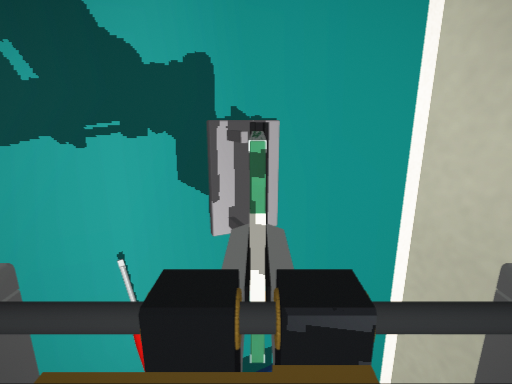

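The wrist view shows the module gripped square between the pads, its top edge along column 258. In the tool frame it is centred at +0.8 mm in x, with the top edge at −14.3 mm and the foot at +85.7 mm. Next I carry it to a pre-insertion pose in front of the jig.

```bash
cat >> h.py <<'E'
def tcp(foot,lean,J): # J=(ox,oy,yaw): jig-frame foot (x,y,z) -> tool pos, R
    Rz=R.from_euler('z',J[2],degrees=True); l=np.radians(lean)
    p=np.array(foot)+85.7*np.array([-np.sin(l),0,np.cos(l)])+np.array([0,-.8,0])
    return Rz.apply(p)+np.array([J[0],J[1],0]), Rm(J[2],lean)
E
python3 - <<'E'
from h import *
J=(622.7,-211.5,2.8)
p,r=tcp((-66,0,152),30,J); print(p)
rows([(p,r,17)],f=1)
E
```

```text
[ 514.01903177 -217.61634235  226.2183771 ]
[{"travel": [-24.7, 0.4, -0.5], "delta_rot": [-0.2, 0.1, -0.1], "fingers": 1}, {"travel": [-24.7, 0.4, -0.5], "delta_rot": [-0.2, 0.1, -0.2], "fingers": 1}, {"travel": [-24.7, 0.3, -0.5], "delta_rot": [-0.2, 0.1, -0.1], "fingers": 1}, {"travel": [-24.7, 0.2, -0.6], "delta_rot": [-0.2, 0.1, -0.2], "fingers": 1}, {"travel": [-24.7, 0.1, -0.6], "delta_rot": [-0.2, 0.1, -0.1], "fingers": 1}, {"travel": [-24.7, 0.1, -0.7], "delta_rot": [-0.3, 0.1, -0.2], "fingers": 1}, {"travel": [-24.7, 0.0, -0.7], "delta_rot": [-0.2, 0.1, -0.1], "fingers": 1}, {"travel": [-24.8, 0.0, -0.8], "delta_rot": [-0.3, 0.1, -0.2], "fingers": 1}, {"travel": [-24.7, -0.1, -0.8], "delta_rot": [-0.2, 0.1, -0.1], "fingers": 1}, {"travel": [-24.7, -0.1, -0.8], "delta_rot": [-0.3, 0.1, -0.2], "fingers": 1}, {"travel": [-24.8, -0.2, -0.9], "delta_rot": [-0.2, 0.0, -0.1], "fingers": 1}, {"travel": [-24.7, -0.3, -0.9], "delta_rot": [-0.3, 0.1, -0.2], "fingers": 1}, {"travel": [-24.8, -0.4, -0.9], "delta_rot": [-0.2, 0.0, -0.1], "fingers": 1}, {"travel": [-24.7, -0.4, -0.9], "delta_rot": [-0.3, 0.1, -0.2], "fingers": 1}, {"travel": [-24.8, -0.5, -1.0], "delta_rot": [-0.2, 0.0, -0.1], "fingers": 1}, {"travel": [-24.7, -0.5, -1.0], "delta_rot": [-0.3, 0.1, -0.2], "fingers": 1}, {"travel": [-24.7, -0.5, -1.1], "delta_rot": [-0.2, 0.0, -0.1], "fingers": 1}]
end [ 514.  -217.6  226.3] [2.618 0.    1.619]
```

Request:
{"api": "send_rows", "payload": {"plan": [{"travel": [-12, 0, 0], "delta_rot": [0, 0, 0], "fingers": 1}, {"travel": [-24.7, 0.3, -0.7], "delta_rot": [-0.2, 0.1, -0.2], "fingers": 1}, {"travel": [-24.7, 0.3, -0.7], "delta_rot": [-0.2, 0.1, -0.1], "fingers": 1}, {"travel": [-24.7, 0.3, -0.7], "delta_rot": [-0.2, 0.1, -0.2], "fingers": 1}, {"travel": [-24.7, 0.2, -0.7], "delta_rot": [-0.3, 0.1, -0.2], "fingers": 1}, {"travel": [-24.7, 0.1, -0.7], "delta_rot": [-0.3, 0.1, -0.2], "fingers": 1}, {"travel": [-24.7, 0, -0.7], "delta_rot": [-0.3, 0.1, -0.2], "fingers": 1}, {"travel": [-24.7, 0, -0.8], "delta_rot": [-0.3, 0.1, -0.2], "fingers": 1}, {"travel": [-24.7, -0.1, -0.8], "delta_rot": [-0.2, 0.1, -0.1], "fingers": 1}, {"travel": [-24.7, -0.1, -0.8], "delta_rot": [-0.3, 0.1, -0.2], "fingers": 1}, {"travel": [-24.7, -0.2, -0.9], "delta_rot": [-0.2, 0.1, -0.1], "fingers": 1}, {"travel": [-24.7, -0.3, -0.9], "delta_rot": [-0.3, 0.1, -0.2], "fingers": 1}, {"travel": [-24.7, -0.4, -0.9], "delta_rot": [-0.2, 0.1, -0.2], "fingers": 1}, {"travel": [-24.7, -0.4, -0.9], "delta_rot": [-0.3, 0.1, -0.2], "fingers": 1}, {"travel": [-24.7, -0.5, -1], "delta_rot": [-0.3, 0, -0.2], "fingers": 1}, {"travel": [-24.7, -0.5, -1], "delta_rot": [-0.3, 0, -0.2], "fingers": 1}, {"travel": [-24.7, -0.5, -1], "delta_rot": [-0.3, 0, -0.2], "fingers": 1}, {"travel": [-12.7, 0, 0], "delta_rot": [0, 0, 0], "fingers": 1}, {"travel": [0, 0, 0], "delta_rot": [0, 0, 0], "fingers": 1}, {"travel": [0, 0, 0], "delta_rot": [0, 0, 0], "fingers": 1}]}}

```text
clock: 9.78
eef_pos: [514.7, -216.6, 226.6]
eef_rot: [2.615, 0.004, 1.625]
wrist_force: [0.1, -0.0, -3.2]
finger_gap: 7.4
```

Run:
```python
from h import *
c=shot('wrist'); P=cloud(c); save(c,'w3.png'); T=tool(); print(np.round(T,3).tolist())
np.savez('w3.npz',P=P,color=c['color'])
for k in ('jig','jig_slot','jig_pocket','module_top'): print(k,[(np.round(w(c,d['at']),1),round(d['confidence'],2)) for d in tip_of(k,'wrist')[:2]])
hsv=cv2.cvtColor(c['color'],cv2.COLOR_RGB2HSV); z=c['z_map']>0
org=(hsv[...,0]>5)&(hsv[...,0]<22)&(hsv[...,1]>150)&z&(P[...,2]>120)&(P[...,2]<175)
n,l,st,ce=cv2.connectedComponentsWithStats(org.astype(np.uint8))
for i in range(1,n):
    if st[i,4]>60:
        p=P[l==i]; t=p[p[:,2]>np.percentile(p[:,2],90)-3]; r=cv2.minAreaRect(t[:,:2].astype(np.float32))
        print(st[i],ce[i],'top z',np.median(t[:,2]),r,t[:,:2].min(0),t[:,:2].max(0))
# module top edge slope in tool frame
g=(hsv[...,0]>50)&(hsv[...,0]<75)&(hsv[...,1]>80)&z
Q=(P-T[:3,3])@T[:3,:3]; s=(abs(Q[...,1])<3)&(abs(Q[...,2]+14)<8)&(abs(Q[...,0])<70)
q=Q[s]; print('edge',s.sum(),np.polyfit(q[:,0],q[:,2],1),np.polyfit(q[:,0],q[:,1],1),np.percentile(q[:,0],[0,1,99,100]))
```

```text
[[-0.055, 0.863, 0.502, 514.782], [0.998, 0.049, 0.024, -216.436], [-0.004, 0.503, -0.864, 226.689], [0.0, 0.0, 0.0, 1.0]]
jig [(array([ 6.208e+02, -2.107e+02,  2.000e-01]), 0.88)]
jig_slot [(array([ 617.3, -206.8,   46.7]), 0.63)]
jig_pocket []
module_top [(array([ 505.7, -214.8,  239.3]), 0.69)]
[ 273  106   60   35 1955] [301.54373402 123.10127877] top z 148.202198979621 ((607.8011474609375, -142.25909423828125), (57.19016647338867, 28.915740966796875), 3.006012201309204) [ 578.85797053 -157.50553269] [ 636.93502418 -126.6958834 ]
[288 241  36  28 579] [301.86183074 254.21761658] top z 148.10048413017984 ((620.5772094726562, -274.94647216796875), (44.08816909790039, 26.90352439880371), 1.4556772708892822) [ 598.24577731 -288.19075552] [ 642.36838507 -261.1529286 ]
edge 2177 [ 2.15255620e-03 -1.39487489e+01] [-0.00036355 -0.00459966] [-65.84233158 -63.85410427  64.27416464  64.46178635]
```

View pics/w3.png

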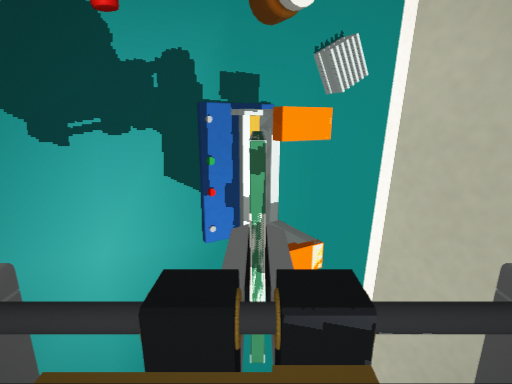

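The wrist view shows the jig's blue base at (218,170), the keepers at (302,123) and (302,254), and the module in hand along column 258. The revised jig pose is about (621, −210), yaw 3°. Next I move to just above the front wall, ready to feel for the back wall.

```bash
cat >> h.py <<'E'
def footin(J):
    T=tool(); Rz=R.from_euler('z',J[2],degrees=True); f=T[:3,3]+T[:3,:3]@np.array([.8,0,85.7])
    m=-T[:3,2]; j=Rz.inv().apply(m)
    s=manip.read_state()
    print('foot',np.round(Rz.inv().apply(f-np.array([J[0],J[1],0])),1),'lean',round(np.degrees(np.arctan2(-j[0],j[2])),2),'side',round(np.degrees(j[1]),2),'yaw',round(np.degrees(np.arctan2(T[1,0],T[0,0]))-90,2),'F jig',np.round(Rz.inv().apply(s['wrist_force']),1),'gap',round(float(s['finger_gap']),1),'t',round(float(s['clock']),2))
E
python3 - <<'E'
from h import *
J=(621,-210,3)
footin(J)
p,r=tcp((-16,0,66),30,J); q,_=tcp((-11,0,54),30,J)
rows([(p,r,5),(q,r,2)],f=1)
E
```

```text
foot [-63.3  -0.5 152.7] lean 30.19 side 0.11 yaw 3.14 F jig [-0.5 -0.2 -2.7] gap 7.8 t 10.03
[{"travel": [0.1, -0.5, 19.7], "delta_rot": [0.0, 0.0, 0.0], "fingers": 1}, {"travel": [0.1, -0.5, 19.7], "delta_rot": [0.0, 0.0, 0.1], "fingers": 1}, {"travel": [0.1, -0.5, 19.8], "delta_rot": [0.1, 0.0, 0.0], "fingers": 1}, {"travel": [0.1, -0.4, 19.7], "delta_rot": [0.0, 0.1, 0.1], "fingers": 1}, {"travel": [0.1, -0.5, 19.8], "delta_rot": [0.1, 0.0, 0.0], "fingers": 1}, {"travel": [0.0, -0.8, 6.4], "delta_rot": [0.0, 0.0, 0.0], "fingers": 1}, {"travel": [0.0, -0.9, 6.5], "delta_rot": [0.0, 0.0, 0.0], "fingers": 1}]
end [ 567.2 -213.6  128.2] [2.618 0.    1.624]
```

Request:
{"api": "send_rows", "payload": {"plan": [{"travel": [0, -0.5, 15], "delta_rot": [0, 0, 0], "fingers": 1}, {"travel": [0, -0.5, 20], "delta_rot": [0, 0, 0], "fingers": 1}, {"travel": [0.5, -0.5, 20], "delta_rot": [0.1, 0, 0.1], "fingers": 1}, {"travel": [0, -0.5, 20], "delta_rot": [0, 0, 0], "fingers": 1}, {"travel": [0, -0.5, 15], "delta_rot": [0, 0, 0], "fingers": 1}, {"travel": [0, -0.5, 9], "delta_rot": [0, 0, 0], "fingers": 1}, {"travel": [0, -1, 7], "delta_rot": [0, 0, 0], "fingers": 1}, {"travel": [0, -0.9, 5], "delta_rot": [0, 0, 0], "fingers": 1}, {"travel": [0, 0, 0], "delta_rot": [0, 0, 0], "fingers": 1}, {"travel": [0, 0, 0], "delta_rot": [0, 0, 0], "fingers": 1}]}}

```text
clock: 11.28
eef_pos: [566.2, -214.3, 128.6]
eef_rot: [2.616, 0.003, 1.623]
wrist_force: [-0.5, -0.8, -2.4]
finger_gap: 7.6
```

Run:
```python
from h import *
footin((621,-210,3))
```

```text
foot [-11.9  -0.9  54.5] lean 30.11 side 0.15 yaw 3.01 F jig [-0.6 -0.8 -2.4] gap 7.6 t 11.28
```

Request:
{"api": "send_rows", "payload": {"plan": [{"travel": [0, 1.7, 1], "delta_rot": [0, 0, 0], "fingers": 1}, {"travel": [0, 1.7, 1], "delta_rot": [0, 0, 0], "fingers": 1}, {"travel": [0, 1.7, 1], "delta_rot": [0, 0, 0], "fingers": 1}, {"travel": [0, 1.7, 1], "delta_rot": [0, 0, 0], "fingers": 1}, {"travel": [0, 0, 0], "delta_rot": [0, 0, 0], "fingers": 1}]}}

```text
clock: 11.9
eef_pos: [574.2, -213.7, 128.1]
eef_rot: [2.617, 0.003, 1.624]
wrist_force: [-0.7, -0.4, -2.3]
finger_gap: 7.6
```

Request:
{"api": "send_rows", "payload": {"plan": [{"travel": [0, 1.3, 0.75], "delta_rot": [0, 0, 0], "fingers": 1}, {"travel": [0, 0, 0], "delta_rot": [0, 0, 0], "fingers": 1}]}}

```text
clock: 12.15
eef_pos: [575.6, -213.7, 128.2]
eef_rot: [2.616, 0.003, 1.624]
wrist_force: [-0.5, -0.3, -2.5]
finger_gap: 7.6
```

Request:
{"api": "send_rows", "payload": {"plan": [{"travel": [0, 1.3, 0.75], "delta_rot": [0, 0, 0], "fingers": 1}, {"travel": [0, 0, 0], "delta_rot": [0, 0, 0], "fingers": 1}]}}

```text
clock: 12.4
eef_pos: [577.2, -213.6, 128.2]
eef_rot: [2.616, 0.003, 1.624]
wrist_force: [-0.4, 0.9, -2.7]
finger_gap: 7.8
```

Request:
{"api": "send_rows", "payload": {"plan": [{"travel": [0, 1.3, 0.75], "delta_rot": [0, 0, 0], "fingers": 1}, {"travel": [0, 0, 0], "delta_rot": [0, 0, 0], "fingers": 1}]}}

```text
clock: 12.65
eef_pos: [578.6, -213.5, 128.1]
eef_rot: [2.617, 0.003, 1.624]
wrist_force: [0.1, -0.5, -2.0]
finger_gap: 7.8
```

Run:
```python
from h import *
footin((621,-210,3))
```

```text
foot [ 0.4 -0.7 54. ] lean 30.08 side 0.12 yaw 3.02 F jig [ 0.1 -0.5 -2. ] gap 7.8 t 12.65
```

Request:
{"api": "send_rows", "payload": {"plan": [{"travel": [0, 0.9, 0.5], "delta_rot": [0, 0, 0], "fingers": 1}, {"travel": [0, 0, 0], "delta_rot": [0, 0, 0], "fingers": 1}]}}

```text
clock: 12.9
eef_pos: [579.1, -213.5, 128.1]
eef_rot: [2.618, 0.003, 1.624]
wrist_force: [-9.7, -0.8, 2.2]
finger_gap: 8.0
```

Request:
{"api": "send_rows", "payload": {"plan": [{"travel": [0, 0.9, 0.5], "delta_rot": [0, 0, 0], "fingers": 1}, {"travel": [0, 0, 0], "delta_rot": [0, 0, 0], "fingers": 1}]}}

```text
clock: 13.15
eef_pos: [579.6, -213.5, 128.0]
eef_rot: [2.619, 0.002, 1.624]
wrist_force: [-15.6, -0.7, 7.6]
finger_gap: 7.9
```

Request:
{"api": "send_rows", "payload": {"plan": [{"travel": [0, 0.9, 0.5], "delta_rot": [0, 0, 0], "fingers": 1}, {"travel": [0, 0, 0], "delta_rot": [0, 0, 0], "fingers": 1}]}}

```text
clock: 13.4
eef_pos: [580.4, -213.5, 128.1]
eef_rot: [2.619, 0.002, 1.624]
wrist_force: [-21.5, -1.2, 10.9]
finger_gap: 8.1
```

Run:
```python
from h import *
footin((621,-210,3))
```

```text
foot [ 2.1 -0.7 53.8] lean 29.94 side 0.08 yaw 3.07 F jig [-21.5  -0.   10.9] gap 8.1 t 13.4
```

Contact came at a foot x of about 0.7 in my frame, which should be 1.5, so the jig x is about 620.2. I back off 4.5 mm and check.

Request:
{"api": "send_rows", "payload": {"plan": [{"travel": [0, -2, -1.1], "delta_rot": [0, 0, 0], "fingers": 1}, {"travel": [0, -1.9, -1.1], "delta_rot": [0, 0, 0], "fingers": 1}, {"travel": [0, 0, 0], "delta_rot": [0, 0, 0], "fingers": 1}], "grip_force": 45}}

```text
clock: 13.78
eef_pos: [577.3, -213.6, 128.3]
eef_rot: [2.616, 0.003, 1.624]
wrist_force: [0.7, -0.9, -2.0]
finger_gap: 7.7
```

Run:
```python
from h import *
footin((620.2,-210,3))
c=shot('wrist'); P=cloud(c); T=tool()
Q=(P-T[:3,3])@T[:3,:3]; s=(abs(Q[...,1])<7)&(abs(Q[...,2]+14)<8)&(abs(Q[...,0])<70)&(c['z_map']>0)
q=Q[s]; print('edge',s.sum(),np.polyfit(q[:,0],q[:,2],1),np.polyfit(q[:,0],q[:,1],1),np.percentile(q[:,0],[1,99]),np.percentile(q[:,1],[2,98]))
```

```text
foot [-0.1 -0.8 54.2] lean 30.1 side 0.13 yaw 3.02 F jig [ 0.6 -0.9 -2. ] gap 7.7 t 13.78
edge 3126 [ 3.99381924e-03 -1.41040302e+01] [-0.00081437 -0.38311978] [-63.84167095  64.41121889] [-4.60678956  4.42379024]
```

Request:
{"api": "send_rows", "payload": {"plan": [{"travel": [0, -0.8, -0.4], "delta_rot": [0, 0, 0], "fingers": 1}, {"travel": [0, -1, 1.75], "delta_rot": [0, 0, 0], "fingers": 1}, {"travel": [0, -1, 1.75], "delta_rot": [0, 0, 0], "fingers": 1}, {"travel": [0, -1, 1.75], "delta_rot": [0, 0, 0], "fingers": 1}, {"travel": [0, 0, 0], "delta_rot": [0, 0, 0], "fingers": 1}]}}

```text
clock: 14.45
eef_pos: [576.3, -213.6, 121.8]
eef_rot: [2.617, 0.003, 1.624]
wrist_force: [-1.0, 0.4, -1.6]
finger_gap: 8.1
```

Request:
{"api": "send_rows", "payload": {"plan": [{"travel": [0, -1, 1.75], "delta_rot": [0, 0, 0], "fingers": 1}, {"travel": [0, -1, 1.75], "delta_rot": [0, 0, 0], "fingers": 1}, {"travel": [0, -1, 1.75], "delta_rot": [0, 0, 0], "fingers": 1}, {"travel": [0, 0, 0], "delta_rot": [0, 0, 0], "fingers": 1}]}}

```text
clock: 14.95
eef_pos: [576.4, -213.7, 116.2]
eef_rot: [2.616, 0.003, 1.623]
wrist_force: [-1.5, -0.9, 1.4]
finger_gap: 7.7
```

Run:
```python
from h import *
footin((620.2,-210,3))
```

```text
foot [-0.9 -0.8 42. ] lean 30.1 side 0.13 yaw 3.02 F jig [-1.5 -0.8  1.4] gap 7.7 t 14.95
```

Contact with the rail came at the predicted height: foot z 42, so the lower corner was at 40. Next I combine pushing down with swinging upright along a path that clears the front wall and the noses.

Run:
```python
from h import *
J=(620.2,-210,3)
st=[(*tcp((-0.9,-.6,z),a,J),n) for z,a,n in ((39,27.5,2),(36,25,2),(34,22.5,2),(32,20,2))]
rows(st,f=1)
```

```text
[{"travel": [0.0, 1.2, 1.4], "delta_rot": [1.3, 0.1, 0.0], "fingers": 1}, {"travel": [0.1, 1.2, 1.3], "delta_rot": [1.3, 0.0, 0.1], "fingers": 1}, {"travel": [0.0, 1.2, 1.4], "delta_rot": [1.3, 0.0, 0.0], "fingers": 1}, {"travel": [0.0, 1.2, 1.3], "delta_rot": [1.2, 0.0, 0.0], "fingers": 1}, {"travel": [0.0, 1.4, 1.0], "delta_rot": [1.3, 0.0, 0.0], "fingers": 1}, {"travel": [0.0, 1.5, 0.9], "delta_rot": [1.2, 0.0, 0.0], "fingers": 1}, {"travel": [0.0, 1.5, 1.0], "delta_rot": [1.3, 0.0, 0.0], "fingers": 1}, {"travel": [0.0, 1.5, 0.9], "delta_rot": [1.2, 0.0, 0.0], "fingers": 1}]
end [ 590.1 -212.9  112.5] [2.793 0.    1.623]
```

Request:
{"api": "send_rows", "payload": {"plan": [{"travel": [0, 1.2, 1.4], "delta_rot": [1.3, 0, 0], "fingers": 1}, {"travel": [0, 1.2, 1.3], "delta_rot": [1.3, 0, 0], "fingers": 1}, {"travel": [0, 1.2, 1.4], "delta_rot": [1.3, 0, 0], "fingers": 1}, {"travel": [0, 1.2, 1.3], "delta_rot": [1.2, 0, 0], "fingers": 1}, {"travel": [0, 0, 0], "delta_rot": [0, 0, 0], "fingers": 1}]}}

```text
clock: 15.58
eef_pos: [583.5, -213.4, 113.9]
eef_rot: [2.705, 0.003, 1.624]
wrist_force: [-1.0, -0.7, 3.0]
finger_gap: 7.6
```

Request:
{"api": "send_rows", "payload": {"plan": [{"travel": [0, 1.4, 1], "delta_rot": [1.3, 0, 0], "fingers": 1}, {"travel": [0, 1.5, 1], "delta_rot": [1.2, 0, 0], "fingers": 1}, {"travel": [0, 1.5, 1], "delta_rot": [1.3, 0, 0], "fingers": 1}, {"travel": [0, 1.5, 1], "delta_rot": [1.2, 0, 0], "fingers": 1}, {"travel": [0, 0, 0], "delta_rot": [0, 0, 0], "fingers": 1}]}}

```text
clock: 16.2
eef_pos: [590.5, -213.0, 112.3]
eef_rot: [2.793, 0.003, 1.624]
wrist_force: [0.4, -1.5, 5.4]
finger_gap: 7.7
```

Run:
```python
from h import *
J=(620.2,-210,3)
footin(J)
c=shot('wrist'); P=cloud(c); T=tool(); save(c,'w4.png')
Q=(P-T[:3,3])@T[:3,:3]; s=(abs(Q[...,1])<7)&(abs(Q[...,2]+14)<8)&(abs(Q[...,0])<70)&(c['z_map']>0)
q=Q[s]; print('edge',s.sum(),np.polyfit(q[:,0],q[:,2],1),np.percentile(q[:,0],[1,99]),np.percentile(q[:,1],[2,98]))
st=[(*tcp((-0.9,-.6,z),a,J),n) for z,a,n in ((30,15,3),(29.5,10,3),(29,5,3),(29,0,3))]
rows(st,f=1)
```

```text
foot [-0.5 -0.9 31.8] lean 19.95 side 0.16 yaw 3.04 F jig [ 0.3 -1.5  5.4] gap 7.7 t 16.2
edge 2968 [ 2.80139225e-03 -1.40868873e+01] [-63.11758641  64.01653861] [-4.76095179  4.97034279]
[{"travel": [0.0, 2.2, 0.6], "delta_rot": [1.7, 0.1, 0.0], "fingers": 1}, {"travel": [0.0, 2.2, 0.6], "delta_rot": [1.6, 0.0, 0.0], "fingers": 1}, {"travel": [0.1, 2.2, 0.5], "delta_rot": [1.7, 0.1, 0.1], "fingers": 1}, {"travel": [0.0, 2.4, 0.3], "delta_rot": [1.7, 0.0, 0.0], "fingers": 1}, {"travel": [0.0, 2.5, 0.2], "delta_rot": [1.6, 0.0, 0.0], "fingers": 1}, {"travel": [0.0, 2.4, 0.1], "delta_rot": [1.7, 0.0, 0.0], "fingers": 1}, {"travel": [0.0, 2.5, 0.3], "delta_rot": [1.7, 0.0, 0.0], "fingers": 1}, {"travel": [0.0, 2.5, 0.2], "delta_rot": [1.6, 0.0, 0.0], "fingers": 1}, {"travel": [0.0, 2.4, 0.1], "delta_rot": [1.7, 0.0, 0.0], "fingers": 1}, {"travel": [0.0, 2.5, 0.1], "delta_rot": [1.7, 0.0, 0.0], "fingers": 1}, {"travel": [0.0, 2.5, 0.0], "delta_rot": [1.6, 0.0, 0.0], "fingers": 1}, {"travel": [0.0, 2.5, 0.0], "delta_rot": [1.7, 0.0, 0.0], "fingers": 1}]
end [ 619.4 -211.4  114.7] [-3.141e+00 -1.000e-03  1.623e+00]
```

The spring force of about 7.4 N matches a rail depth of about 9 mm. The module is not slipping, so I continue the swing.

Request:
{"api": "send_rows", "payload": {"plan": [{"travel": [0, 2.2, 0.6], "delta_rot": [1.7, 0, 0], "fingers": 1}, {"travel": [0, 2.2, 0.6], "delta_rot": [1.6, 0, 0], "fingers": 1}, {"travel": [0, 2.2, 0.5], "delta_rot": [1.7, 0, 0], "fingers": 1}, {"travel": [0, 2.4, 0.3], "delta_rot": [1.7, 0, 0], "fingers": 1}, {"travel": [0, 2.4, 0.2], "delta_rot": [1.6, 0, 0], "fingers": 1}, {"travel": [0, 2.4, 0.1], "delta_rot": [1.7, 0, 0], "fingers": 1}, {"travel": [0, 0, 0], "delta_rot": [0, 0, 0], "fingers": 1}]}}

```text
clock: 17.12
eef_pos: [604.9, -212.2, 114.1]
eef_rot: [2.968, 0.004, 1.624]
wrist_force: [2.9, 0.3, 6.0]
finger_gap: 7.8
```

Request:
{"api": "send_rows", "payload": {"plan": [{"travel": [0, 2.4, 0.3], "delta_rot": [1.7, 0, 0], "fingers": 1}, {"travel": [0, 2.4, 0.2], "delta_rot": [1.6, 0, 0], "fingers": 1}, {"travel": [0, 2.4, 0.1], "delta_rot": [1.7, 0, 0], "fingers": 1}, {"travel": [0, 0, 0], "delta_rot": [0, 0, 0], "fingers": 1}]}}

```text
clock: 17.62
eef_pos: [612.0, -211.9, 114.5]
eef_rot: [3.055, 0.004, 1.624]
wrist_force: [2.3, 0.4, 6.6]
finger_gap: 7.4
```

Request:
{"api": "send_rows", "payload": {"plan": [{"travel": [0, 2.5, 0.1], "delta_rot": [1.7, 0, 0], "fingers": 1}, {"travel": [0, 2.4, 0], "delta_rot": [1.6, 0, 0], "fingers": 1}, {"travel": [0, 2.4, 0], "delta_rot": [1.7, 0, 0], "fingers": 1}, {"travel": [0, 0, 0], "delta_rot": [0, 0, 0], "fingers": 1}, {"travel": [0, 0, 0], "delta_rot": [0, 0, 0], "fingers": 1}]}}

```text
clock: 18.25
eef_pos: [619.0, -211.6, 114.8]
eef_rot: [-3.141, 0.004, 1.623]
wrist_force: [3.3, 0.2, 5.2]
finger_gap: 7.8
```

Run:
```python
from h import *
J=(620.2,-210,3)
footin(J)
c=shot('wrist'); P=cloud(c); T=tool(); save(c,'w5.png')
Q=(P-T[:3,3])@T[:3,:3]; s=(abs(Q[...,1])<7)&(abs(Q[...,2]+14)<8)&(abs(Q[...,0])<70)&(c['z_map']>0)
q=Q[s]; print('edge',s.sum(),np.polyfit(q[:,0],q[:,2],1),np.percentile(q[:,0],[1,99]),np.percentile(q[:,1],[2,98]))
```

```text
foot [-1.3 -1.  29.1] lean -0.03 side 0.21 yaw 3.0 F jig [ 3.3 -0.   5.2] gap 7.8 t 18.25
edge 2624 [ 5.15278922e-04 -1.38220979e+01] [-59.4269431   50.76480073] [-5.50120704  6.0967667 ]
```

View pics/w5.png

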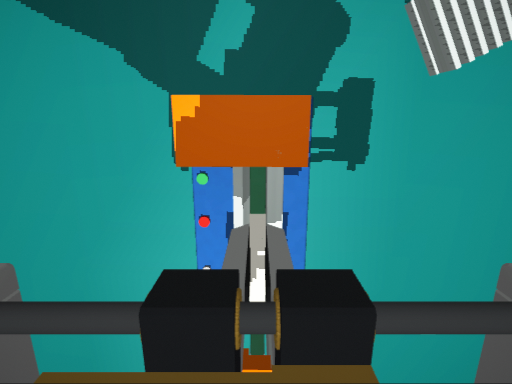

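The wrist view shows the module upright at column 258, passing under the far keeper (columns 173–310, rows 95–165), with the slot walls on either side. I measure the keeper edges relative to the module for a final x check.

Run:
```python
from h import *
J=(620.2,-210,3)
c=shot('wrist'); P=cloud(c); T=tool()
Q=(P-T[:3,3])@T[:3,:3]; z=c['z_map']>0
for lo,hi,name in ((145,151,'keeper top'),(63,71,'backwall top'),(44,51,'frontwall top'),(10,15,'base')):
    m=z&(P[...,2]>lo)&(P[...,2]<hi)
    for v in (110,130,150,185,205,220):
        u=np.where(m[v])[0]
        if len(u): print(name,v,u.min(),u.max(),'tool y',np.round(np.sort(Q[v,u,1])[[0,-1]],1),'z',round(float(np.median(P[v,u,2])),1))
v=185; print([(u,np.round(Q[v,u,1],1),np.round(P[v,u,2],0)) for u in range(226,296,3)])
```

```text
keeper top 110 173 310 tool y [-35.1  20.7] z 148.3
keeper top 130 174 309 tool y [-34.8  20.5] z 148.3
keeper top 150 175 308 tool y [-35.2  20.5] z 148.4
backwall top 185 267 283 tool y [ 6.1 17.4] z 68.1
backwall top 205 267 282 tool y [ 6.2 17.1] z 68.4
backwall top 220 266 282 tool y [ 5.7 17.3] z 68.0
frontwall top 185 233 244 tool y [-19.7 -11.2] z 46.8
frontwall top 205 234 244 tool y [-19.2 -11.3] z 46.9
frontwall top 220 234 244 tool y [-19.5 -11.5] z 46.7
base 110 311 312 tool y [44.3 45.2] z 11.7
base 130 310 311 tool y [44.3 45. ] z 11.9
base 150 309 310 tool y [44.1 45. ] z 12.1
base 185 193 308 tool y [-58.5  44.6] z 12.4
base 205 194 307 tool y [-58.5  44.6] z 12.1
base 220 195 307 tool y [-58.7  45.6] z 12.1
[(226, np.float64(-28.8), np.float64(13.0)), (229, np.float64(-26.1), np.float64(13.0)), (232, np.float64(-23.4), np.float64(12.0)), (235, np.float64(-18.1), np.float64(46.0)), (238, np.float64(-15.7), np.float64(48.0)), (241, np.float64(-13.4), np.float64(48.0)), (244, np.float64(-11.2), np.float64(45.0)), (247, np.float64(-9.1), np.float64(39.0)), (250, np.float64(-4.4), np.float64(128.0)), (253, np.float64(-2.9), np.float64(129.0)), (256, np.float64(-1.4), np.float64(128.0)), (259, np.float64(0.1), np.float64(129.0)), (262, np.float64(1.6), np.float64(128.0)), (265, np.float64(3.1), np.float64(129.0)), (268, np.float64(6.8), np.float64(69.0)), (271, np.float64(8.9), np.float64(69.0)), (274, np.float64(11.0), np.float64(69.0)), (277, np.float64(13.1), np.float64(68.0)), (280, np.float64(15.2), np.float64(69.0)), (283, np.float64(17.4), np.float64(68.0)), (286, np.float64(24.9), np.float64(12.0)), (289, np.float64(27.7), np.float64(12.0)), (292, np.float64(30.4), np.float64(12.0)), (295, np.float64(33.1), np.float64(11.0))]
```

The module centre sits at a jig x of about −0.95, inside the pocket's allowed −2 to +1. I shift it +0.5 mm and raise it with the rail.

Request:
{"api": "send_rows", "payload": {"plan": [{"travel": [0, 0.5, 0], "delta_rot": [0, 0, 0], "fingers": 1}, {"travel": [0, 0, -1.5], "delta_rot": [0, 0, 0], "fingers": 1}, {"travel": [0, 0, -1.5], "delta_rot": [0, 0, 0], "fingers": 1}, {"travel": [0, 0, -1.5], "delta_rot": [0, 0, 0], "fingers": 1}, {"travel": [0, 0, 0], "delta_rot": [0, 0, 0], "fingers": 1}]}}

```text
clock: 18.98
eef_pos: [619.1, -211.5, 119.1]
eef_rot: [-3.141, 0.003, 1.623]
wrist_force: [1.5, -0.7, 4.6]
finger_gap: 7.8
```

Request:
{"api": "send_rows", "payload": {"plan": [{"travel": [0, 0, -1], "delta_rot": [0, 0, 0], "fingers": 1}, {"travel": [0, 0, -1], "delta_rot": [0, 0, 0], "fingers": 1}, {"travel": [0, 0, -1], "delta_rot": [0, 0, 0], "fingers": 1}, {"travel": [0, 0, 0], "delta_rot": [0, 0, 0], "fingers": 1}]}}

```text
clock: 19.48
eef_pos: [619.0, -211.5, 122.0]
eef_rot: [-3.141, 0.003, 1.624]
wrist_force: [2.3, -1.3, 2.4]
finger_gap: 7.8
```

Run:
```python
from h import *
footin((620.2,-210,3))
c=shot('wrist'); P=cloud(c); T=tool()
Q=(P-T[:3,3])@T[:3,:3]; s=(abs(Q[...,1])<3)&(abs(Q[...,2]+14)<8)&(abs(Q[...,0])<70)&(c['z_map']>0)
q=Q[s]; print('edge',s.sum(),np.polyfit(q[:,0],q[:,2],1), 'top z world',np.median(P[s][:,2]))
```

```text
foot [-1.3 -0.9 36.3] lean -0.02 side 0.17 yaw 3.02 F jig [ 2.2 -1.4  2.4] gap 7.8 t 19.48
edge 1808 [  0.01708617 -14.1380828 ] top z world 135.64960300248424
```

Request:
{"api": "send_rows", "payload": {"plan": [{"travel": [0, 0.6, -0.6], "delta_rot": [0, 0, 0], "fingers": 1}, {"travel": [0, 0, -0.6], "delta_rot": [0, 0, 0], "fingers": 1}, {"travel": [0, 0, 0], "delta_rot": [0, 0, 0], "fingers": 1}]}}

```text
clock: 19.9
eef_pos: [619.4, -211.4, 123.1]
eef_rot: [-3.141, 0.003, 1.624]
wrist_force: [-0.7, -1.9, 3.0]
finger_gap: 7.8
```

Request:
{"api": "send_rows", "payload": {"plan": [{"travel": [0, 0, 0], "delta_rot": [0, 0, 0], "fingers": 0.2}, {"travel": [0, 0, 0], "delta_rot": [0, 0, 0], "fingers": 0.2}, {"travel": [0, 0, 0], "delta_rot": [0, 0, 0], "fingers": 0.2}, {"travel": [0, 0, 0], "delta_rot": [0, 0, 0], "fingers": 0.2}, {"travel": [0, 0, 0], "delta_rot": [0, 0, 0], "fingers": 0.2}, {"travel": [0, 0, 0], "delta_rot": [0, 0, 0], "fingers": 0.2}]}}

```text
clock: 20.65
eef_pos: [619.6, -211.4, 123.2]
eef_rot: [-3.141, 0.003, 1.624]
wrist_force: [-0.3, 0.8, 0.1]
finger_gap: 37.3
```

Run:
```python
from h import *
footin((620.2,-210,3))
c=shot('wrist'); P=cloud(c); T=tool(); save(c,'w6.png')
Q=(P-T[:3,3])@T[:3,:3]; s=(abs(Q[...,1])<3)&(P[...,2]>125)&(P[...,2]<143)&(abs(Q[...,0])<70)&(c['z_map']>0)
q=Q[s]; print('edge',s.sum(),np.polyfit(q[:,0],P[s][:,2],1), 'top z world',np.median(P[s][:,2]))
```

```text
foot [-0.6 -0.8 37.5] lean -0.01 side 0.16 yaw 3.02 F jig [-0.3  0.8  0.1] gap 37.3 t 20.65
edge 1784 [-6.21021975e-03  1.38457466e+02] top z world 138.31536865312103
```

View pics/w6.png

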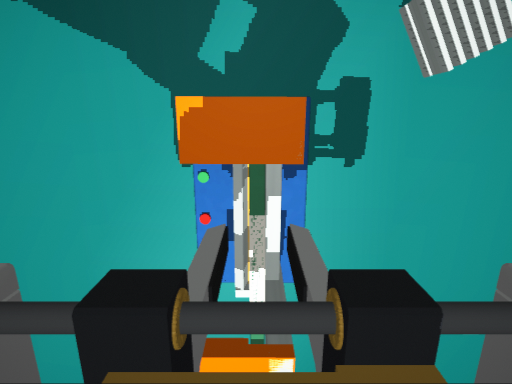

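After release the module stands free between the open fingers at column 257, with its top edge at z about 138.3. I retract straight up and check.

Request:
{"api": "send_rows", "payload": {"plan": [{"travel": [0, 0, -10], "delta_rot": [0, 0, 0], "fingers": 0}, {"travel": [0, 0, -20], "delta_rot": [0, 0, 0], "fingers": 0}, {"travel": [0, 0, -30], "delta_rot": [0, 0, 0], "fingers": 0}, {"travel": [0, 0, -40], "delta_rot": [0, 0, 0], "fingers": 0}, {"travel": [0, 0, -30], "delta_rot": [0, 0, 0], "fingers": 0}, {"travel": [0, 0, 0], "delta_rot": [0, 0, 0], "fingers": 0}, {"travel": [0, 0, 0], "delta_rot": [0, 0, 0], "fingers": 0}]}}

```text
clock: 21.58
eef_pos: [619.4, -210.9, 252.8]
eef_rot: [-3.141, 0.003, 1.624]
wrist_force: [0.8, 0.2, -0.5]
finger_gap: 47.2
```

Run:
```python
from h import *
J=(620.2,-210,3); Rz=R.from_euler('z',3,degrees=True)
footin(J); ims=[]
for n in ('wrist','scene','top'):
    c=shot(n); P=cloud(c)
    if n!='top': ims.append(c['color'])
    L=Rz.inv().apply((P.reshape(-1,3)-[J[0],J[1],0])).reshape(P.shape)
    if n=='wrist':
        s=(abs(L[...,0])<6)&(L[...,2]>125)&(L[...,2]<143)&(abs(L[...,1])<66)&(c['z_map']>0)
        q=L[s]; print('top edge',s.sum(),np.median(q,0),np.percentile(q[:,1],[1,99]),np.percentile(q[:,0],[2,98]),'dz/dy, dx/dy',np.polyfit(q[:,1],q[:,2],1)[0],np.polyfit(q[:,1],q[:,0],1)[0])
    else:
        for k in ('module_top','module_mid','module_foot'): print(n,k,[(np.round(Rz.inv().apply(w(c,d['at'])-[J[0],J[1],0]),1),round(d['confidence'],2)) for d in tip_of(k,n)[:1]])
        for k in ('jar','heatsink','driver'): print(k,[(np.round(w(c,d['at'])),round(d['confidence'],2)) for d in tip_of(k,n)[:1]])
cv2.imwrite('pics/end.png',cv2.resize(np.vstack(ims),None,fx=.78,fy=.78)[:,:,::-1])
```

```text
foot [ -0.9  -0.3 167.1] lean -0.05 side 0.14 yaw 3.02 F jig [ 0.8  0.1 -0.5] gap 47.2 t 21.57
top edge 918 [ -1.08977769   2.28849125 138.25888619] [-52.57904703  51.82380278] [-4.82152181  2.75435603] dz/dy, dx/dy -0.0003082276675871523 -0.004104469081859849
scene module_top [(array([ -3.1,  -2.3, 136.4]), 0.56)]
scene module_mid [(array([ 2.2, -1.2, 87.7]), 0.83)]
scene module_foot [(array([-4.9, -8.8, 39.2]), 0.89)]
jar [(array([642.,   7.,  -1.]), 0.75)]
heatsink [(array([769., -57.,   1.]), 0.61)]
driver [(array([445.,  42.,   5.]), 0.97)]
top module_top [(array([  2.6,  -1.8, 138.2]), 0.68)]
top module_mid [(array([-0.9, -3.9, 92.4]), 0.47)]
top module_foot [(array([-2.6, -4.9, 36. ]), 0.63)]
jar [(array([647.,   4.,  -3.]), 0.95)]
heatsink [(array([768., -54.,  -1.]), 0.73)]
driver [(array([451.,  35.,  -0.]), 0.63)]
```

View pics/end.png

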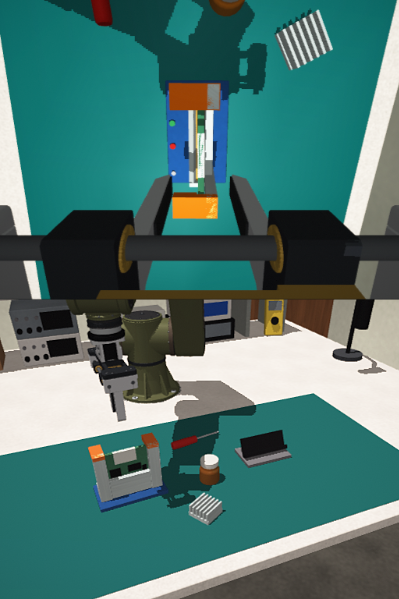

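The pictures show the module standing upright behind both keepers, the stand empty, and the jar, heatsink and screwdriver where they were. I hand the job in.

```bash
python3 -c "
from cell import manip
print(manip.sign_off())"
```

```text
the job is handed in; nothing more can be done
None
```

The module is loaded in the jig, upright and let go, and I handed the job in at about 21.7 s on the clock. No verdict was reported.

**What I did:** I gripped the module on its slope and drew it out of the stand. I felt for the jig's back wall at a 30° lean, which corrected my jig x by about 0.8 mm, then lowered the edge onto the rail. Pushing down to about 11 mm of rail travel while swinging it upright took it under the noses. I then let the rail lift it, opened the fingers and retracted.

**Last checks:**

| Check | Measured | Allowed |
|---|---|---|
| Top edge height (wrist camera) | 138.3 mm | 134.5 to 140.5 mm |
| Top edge x in the jig | about −1 mm | −6 to 5 mm |
| Squareness to my measured jig yaw of 3° | about 0.004 rad | below 0.12 rad |
| Arm's force reading after retracting | about 1 N (noise) | not applicable |

- **Bystanders:** the jar, heatsink and screwdriver are within about 4 mm of where they were first seen, which is the detectors' noise.
- **Disagreement on y:** the arm's own pose put the foot at −0.8 mm along the slot. The detectors said −5 mm (top camera) and −9 mm (scene camera); all are inside the 10 mm limit, but the scene figure only just.
- **Not measured directly:** I did not measure the upright angle after release. It was about 0° just before I let go, and the last pictures show it upright.

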